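# Thread an objective into an inverted microscope

### The job

Take the taller of the two microscope objectives out of the holder and screw it, thread down, into the upward-facing port ring of the microscope. Do not cross-thread it: resting it lightly on the port, turn it backward (counter-clockwise seen from above) until you feel it drop a step, then turn it forward (clockwise) until its shoulder sits flush on the ring all round, upright; let go of it. Be gentle with the thread, never pressing hard, and leave the other objective and the other things on the bench where they are.

Things in the scene. Friction and masses are not known exactly. Their poses are not given: they have to be found in the camera images.
- objective_mid (a point): Centre, half-way up, of the taller steel objective (loose, upright, 0.17 kg, z axis up). 70 mm tall: plain round barrel 44 mm wide from the flat shoulder (25 mm below this point) to 8 mm above this point, then a tapered nose. Below the shoulder a 22 mm wide, 10 mm long spigot, sunk in the holder's hole at the start. The tall one may be in either hole.
- objective_foot (a point): Centre of the foot of the taller objective's spigot, 35 mm below its centre, 9.9 mm below its shoulder. The spigot carries here four equal thread lugs 90 degrees apart, 32 mm across, each 3 mm high and 12 degrees wide. In the port they are hidden and must be felt.
- small_objective_mid (a point): Centre, half-way up, of the other, shorter objective (loose): 46 mm tall, barrel 40 mm wide, in the holder's other hole. Leave it alone. Its axis is 90 mm from the tall one's: grip the tall one with the fingers closing across the line between them.
- holder: Fixed grey plastic block, 80 x 170 x 20 mm high, long along its y, with two holes 45 mm either side of its middle; the objectives' shoulders rest on its top, spigots in the holes. Origin: centre of its underside.
- microscope: Fixed inverted microscope without its stage: beige block 250 (x) x 170 (y) x 70 mm high, knobs 22 mm out at both sides, four steel posts up to 86 mm near the corners, in the middle a black round boss 96 mm wide up to 90 mm, on it the port ring. Origin under the port, on the bench.
- port (a point): Centre of the port's mouth, level with the flat top of its steel ring, 108 mm above the bench, z up. Ring 50 mm outside, 35 mm inside (1.3 mm play round the lugs), mouth bevelled 1 mm. Right-hand thread, four starts 90 degrees apart at an unknown angle, 3.2 mm per radian. All is rigid: 20 N or more harms the thread, 3 to 6 N is plenty.
- thread_top (a point): On the port's axis 5 mm below the mouth: top of the thread. Lugs set on it keep the shoulder 5 to 8 mm above the ring; clockwise then soon strikes a stop. Counter-clockwise climbs 3.2 mm per rad (it may first slip 1 to 2 mm off a stop: not yet the step), then after at most 75 degrees falls about 6 mm into a gap. One time in four it falls in at once.
- thread_gap (a point): On the port's axis 8 mm below the mouth: the gap under the step (turn 5 degrees past the edge to fall fully). Here the shoulder stands 1.5 to 2.9 mm above the ring and the lugs turn freely 20 degrees only, up to a wall counter-clockwise. 25 to 50 degrees clockwise from here bring the shoulder flush on the ring; 15 more make it tight.
- tube_mid (a point): Middle of a loose capped clear plastic tube lying on the bench, 100 mm long, 33 mm at its purple cap. Leave it.
- cap_mid (a point): Middle of a loose purple tube cap on the bench, 33 mm wide, 14 mm high. Leave it.
Things that resemble listed ones, but are neither listed nor needed, are in the scene too. Leave any yellow look-alike of the part that bears objective_mid alone.

How it is judged (in metres and radians):
On the way:
1. the objective has dropped the step into the thread: on the port's axis, shoulder 1 to 4.3 mm above the ring (horizontal distance between objective_mid and port below 0.003 m and z of objective_mid in the frame of port between 0.02615 and 0.02945 m), for 0.1 s.
At the end, for the whole second after the job is handed in: The taller objective stands in the port, released and at rest, upright to 2 degrees, within 3 mm of the port's axis, its shoulder less than 0.8 mm above the ring's top (its centre less than 26 mm above the port's mouth); the other objective, the tube and the cap within 30 mm of where they were (horizontal distance between objective_mid and port below 0.003 m and z of objective_mid in the frame of port below 0.02595 m and angle between objective_mid's own z axis and vertical below 0.035 rad and linear speed of objective below 0.01 m/s); the robot touches nothing.
It fails at once if before it is home (shoulder over 1 mm above the ring), the objective is pressed on the thread ring with more than 30 N (z of objective_mid in the frame of port above 0.02615 m and contact force between objective and thread above 30 N).
It fails at once if the other objective, the tube or the cap is disturbed (moved 30 mm) (distance of any of small_objective_mid, tube_mid, cap_mid from where it was at the start of the episode above 0.03 m).
It also fails if it takes over 61 s, if anything falls off the work surface, if the arm or the gripper's body presses on something with over 40 N, if the wrist force passes 120 N, or if a joint passes its speed limit or range.

### The arm

A 6-joint arm with a two-finger parallel gripper is mounted at the origin on the work surface. World frame = base frame: x ahead of the robot, y to its left, z up, the work surface at z = 0. Lengths are in mm, angles in rad, forces in N, time in s.
With the tool pointing down it reaches from about 400 to 925 mm from the base axis. Payload 12.5 kg.
Tool frame: the origin (TCP) lies at the very end of the fingers, on their centre line; the grasp point (between the pads) lies 19 mm behind it (env.grasp_offset is the distance from the TCP to the grasp point, in mm); z points along the fingers, y is the direction in which the jaws open and shut (so a half turn about z gives the same grasp; the last joint's range is limited). The gripper opens to 95 mm and grips with 3 to 60 N. Pads are 20 mm wide; open, the fingers measure 119 mm over their backs; the gripper's body (75 mm by 180 mm) begins 59 mm behind the grasp point.
Start: joints at [-1.268, 0.491, 1.559, -0, 1.092, -0.106], TCP at [248.467, -573.508, 214.661] pointing down, gripper open.
Joint ranges: [-3.1, 3.1], [-0.84, 2.19], [0.05, 2.79], [-1.13, 4.28], [0.06, 2.93], [-2.69, 2.69]. Speed limits (rad/s): [2.22, 2.22, 2.79, 3.14, 3.14, 3.14].

### API

Orientations are given as [roll, pitch, yaw] about the fixed x, y, z axes, in that order (R = Rz(yaw) Ry(pitch) Rx(roll)).
In Python, from cell import env gives the robot as it stands. The module is installed in compiled form; this text tells all that it offers.
- The arm moves only by the shell command python3 -m pendant 'ROWS'. ROWS is JSON, one flat list of numbers, 5 for each row, row after row: the shift along the tool's x, y, z as a fraction of full scale, then the turn about the tool's z as a fraction of full scale, then the gripper's target within -1 to 1 (shut at 1, half-way at 0, fully open at -1). In form: [x, y, z, turn, grip, x, y, z, turn, grip, ...]. A call has 1 to 10 rows; each row shifts and turns the commanded pose from where the row before left it, along the tool's axes as they then stand; what a row does not reach is not made up. Full scale, the value 1, is 0.4 m for a shift and 180 degrees for a turn. A row lasts 1/8 s, in which the tool goes at most 62.5 mm and 10.7 degrees, less where a joint would pass 70% of its speed; a pose out of reach is approached as far as the arm can. A call with a number of a shift or a turn outside -1 to 1 is refused whole. A call with a gripper value outside its range is refused whole. The fingers move at their own pace and stop on an object; the grip force is fixed at half the most. Time passes only in rows, so rows that do not move let the fingers close. It gives the time, the measured TCP pose, the force and the opening at its end, in the units of the state.
- env.state(): the state, without advancing time (a new reading comes with each control period).
- env.read_camera(name): name is "scene" or "top" or "wrist"; returns the picture (400x640x3 uint8, red, green, blue); there is no depth.
- env.camera_model(name): a dict with "fx", "fy", "cx", "cy" (pixels), "view" (4x4, takes a point from world to camera coordinates); the wrist camera has in their place "tool_from_camera" (4x4, takes a point from camera to tool coordinates, whose origin is the TCP and whose axes are the flange's). Camera axes: x right, y down, z forward; pixel columns grow to the right and rows downward; lengths in mm; the calibration is good to about 2 mm. A picture is of the moment at which its call begins: read the wrist's pose just before it. camera_model takes no time and is no camera call.
- env.job_done(): hands the job in, once; it reports no verdict.
Trained networks look in the newest picture that a camera, given by its name, has taken for a name from the list of things; names that differ only in an ending like _2 or _b are one class to them, and where a whole thing is asked for, a point or a joint stands for the part that bears it (a point fixed in the world has none). Each returns a list of dicts, best first, with "confidence" (0 to 1); they miss things now and then, are a little off and sometimes report something else, mostly with a low value. They report only what shows in the picture. A call takes as long as a camera call. They do not tell look-alikes from the thing itself.
- env.masks_of(thing, camera): "region" (400x640 bool, what is visible of it).
- env.landmark_of(thing, camera): "xyz" ([x, y, z] in mm, in world coordinates, good to about 4 mm: a listed point, or the origin of a listed thing).
The state is a dict: "t": time; "joints": joint angles; "qvel": joint speeds; "tau": joint torques, N m; "eef_pos": TCP position; "tcp_rot": TCP orientation; "ft_force": force on the tool from outside, world axes, zero at the start; "moment": the same for the moment, N m; "opening": opening from 0.0 (shut) to 1.0 (fully open).
Only numpy, scipy, OpenCV 4.12 (cv2) and the standard library are available. Lean on these libraries where they do the work, as an engineer would, in place of code of your own. Each camera call takes 0.05 s, during which the arm holds its last target.

## Working session

There is one attempt and no reset: what is moved stays moved. The work goes in short steps, Python scripts to look and compute and a shell command to move; the robot and the scene stay as the last step left them, time stands still between calls to the robot, and variables do not carry over. Pictures are saved under pics/ and viewed, and the job is handed in when it is done.

```bash
mkdir -p pics
cat > h.py <<'E'
import numpy as np, cv2
from cell import env
def snap(cam,name):
    im=env.read_camera(cam); cv2.imwrite(f'pics/{name}.png',im[:,:,::-1]); return im
E
python3 - <<'E'
from h import *
print(env.state())
for c in ['scene','top']:
    snap(c,c+'0')
    for t in ['objective_mid','small_objective_mid','holder','port','microscope','tube_mid','cap_mid']:
        print(c,t,[(np.round(d['xyz'],1),round(d['confidence'],2)) for d in env.landmark_of(t,c)])
print(env.state()['t'])
E
```

```text
{'t': 0.0, 'joints': array([-1.26764434e+00,  4.91533460e-01,  1.55943652e+00, -2.83586396e-05,
        1.09165894e+00, -1.05619047e-01]), 'qvel': array([-8.95290457e-04,  1.03930273e-03, -1.13565773e-04,  8.17213545e-04,
        2.70263076e-05,  3.62576618e-04]), 'tau': array([ 3.59318066e-03, -6.12635493e+01, -2.58183718e+01,  6.94742636e-02,
        4.82054742e-02, -8.64665003e-05]), 'eef_pos': array([ 248.36146021, -573.28616487,  214.08240427]), 'tcp_rot': array([-3.14055951e+00, -8.42347573e-05,  4.08784078e-01]), 'ft_force': array([ 0.40192673, -0.80115851,  0.2663364 ]), 'moment': array([-0.01211976, -0.01153506,  0.05235896]), 'opening': 0.9995296417453916}
scene objective_mid [(array([ 537.1, -214.7,   46.6]), 0.82), (array([ 375.5, -164.6,   34.6]), 0.76), (array([584.1, 218. , 107.7]), 0.56)]
scene small_objective_mid [(array([ 499. , -133.4,   36.5]), 0.58)]
scene holder [(array([ 517.5, -169.4,    1.8]), 0.85)]
scene port []
scene microscope [(array([589.1, 217. ,  -0.9]), 0.64)]
scene tube_mid [(array([ 633.8, -204.3,   17.1]), 0.6)]
scene cap_mid [(array([696. , -51.2,   8.1]), 0.55)]
top objective_mid [(array([ 539.2, -210.7,   39.9]), 0.9), (array([ 369.1, -166.4,   35.9]), 0.87)]
top small_objective_mid [(array([ 492.5, -130.2,   36.9]), 0.69)]
top holder [(array([ 542.4, -208.8,   41.9]), 0.74), (array([ 5.227e+02, -1.749e+02, -5.000e-01]), 0.7)]
top port [(array([585.9, 220.2, 107.1]), 0.95), (array([ 541.8, -208.6,   43. ]), 0.6)]
top microscope [(array([586. , 219.1,   2.5]), 0.95)]
top tube_mid [(array([ 638. , -208.9,   15.6]), 0.82)]
top cap_mid [(array([693.4, -53.4,   5.3]), 0.55)]
0.8
```

View pics/scene0.png

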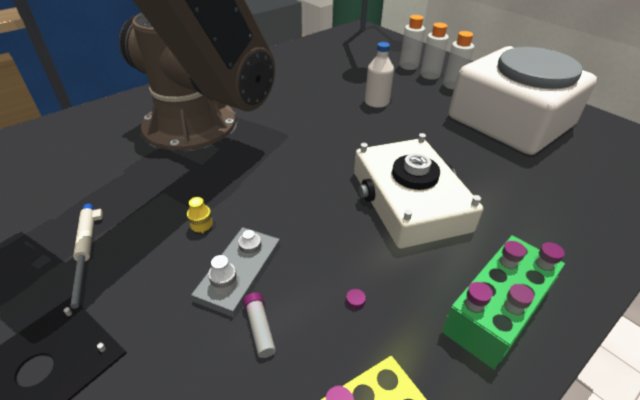

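View pics/top0.png

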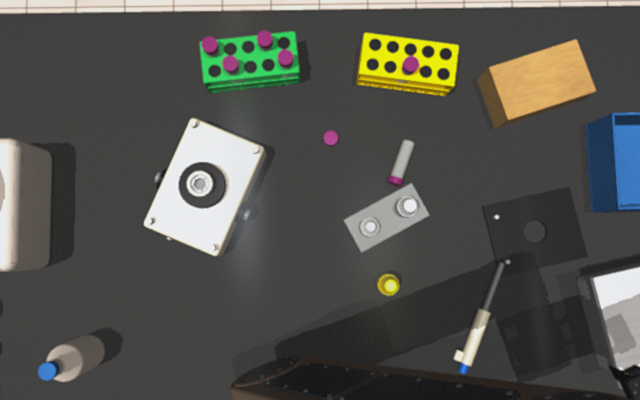

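Run:
```python
from h import *
for c in ['scene','top']:
    m=env.camera_model(c); print(c,{k:(np.round(v,3)) for k,v in m.items()})
    V=np.array(m['view'])
    for n,p in dict(tall=[538,-212,45+10],small=[495,-131,43],yel=[371,-165,35],port=[586,219,108]).items():
        q=V@np.r_[p,1]; print(n,round(m['fx']*q[0]/q[2]+m['cx']),round(m['fy']*q[1]/q[2]+m['cy']))
m=env.camera_model('wrist');print({k:np.round(v,3).tolist() for k,v in m.items()})
print(env.grasp_offset)
```

```text
scene {'fx': np.float64(415.748), 'fy': np.float64(415.748), 'cx': np.float64(313.878), 'cy': np.float64(201.08), 'view': array([[ 6.43000e-01,  7.66000e-01,  5.00000e-03, -3.38060e+02],
       [ 5.16000e-01, -4.29000e-01, -7.42000e-01, -2.10177e+02],
       [-5.66000e-01,  4.79000e-01, -6.70000e-01,  1.12600e+03],
       [ 0.00000e+00,  0.00000e+00,  0.00000e+00,  1.00000e+00]])}
tall 220 272
small 248 239
yel 199 214
port 418 160
top {'fx': np.float64(496.068), 'fy': np.float64(496.068), 'cx': np.float64(316.785), 'cy': np.float64(204.136), 'view': array([[-1.900000e-02, -1.000000e+00,  1.400000e-02, -9.145000e+00],
       [-9.970000e-01,  1.800000e-02, -8.100000e-02,  5.478070e+02],
       [ 8.000000e-02, -1.500000e-02, -9.970000e-01,  1.057171e+03],
       [ 0.000000e+00,  0.000000e+00,  0.000000e+00,  1.000000e+00]])}
tall 408 206
small 370 227
yel 387 285
port 198 184
{'fx': 327.826, 'fy': 327.826, 'cx': 323.891, 'cy': 197.221, 'tool_from_camera': [[-0.0, -0.97, -0.244, 68.126], [1.0, 0.0, -0.0, 0.836], [0.0, -0.244, 0.97, -169.687], [0.0, 0.0, 0.0, 1.0]]}
18.8
```

Candidates: tall steel objective at scene (221,270), short steel objective (249,240), and the yellow look-alike (199,215). I choose the taller steel one, at (221,270). Next I check it in a close crop, refine the poses, and check how close the tube cap lies to the finger path.

Run:
```python
from h import *
im=cv2.imread('pics/scene0.png'); c=cv2.resize(im[190:365,170:300],None,fx=3,fy=3,interpolation=cv2.INTER_CUBIC)
t=cv2.imread('pics/top0.png'); d=cv2.resize(t[130:260,335:440],None,fx=4,fy=4,interpolation=cv2.INTER_CUBIC)
H=525; out=np.zeros((H,800,3),np.uint8); out[:c.shape[0],:c.shape[1]]=c[:H]; w=800-c.shape[1]; d=cv2.resize(d,(w,int(w*130/105))); out[:d.shape[0],c.shape[1]:]=d[:H]
cv2.imwrite('pics/crop0.png',out)
m=env.camera_model('top');V=np.array(m['view'])
def back(u,v,z):
    R,tt=V[:3,:3],V[:3,3]; o=-R.T@tt; dd=R.T@np.array([(u-m['cx'])/m['fx'],(v-m['cy'])/m['fy'],1]); return np.round(o+dd*(z-o[2])/dd[2],1)
env.read_camera('top')
for th,z in [('tube_mid',16.5),('holder',20),('objective_mid',53),('microscope',70)]:
    for r in env.masks_of(th,'top')[:3]:
        M=r['region'].astype(np.uint8); ys,xs=np.nonzero(M); rect=cv2.minAreaRect(np.c_[xs,ys].astype(np.float32)); print(th,round(r['confidence'],2),M.sum(),rect,[back(*p,z).tolist() for p in cv2.boxPoints(rect)], back(xs.mean(),ys.mean(),z))
```

```text
tube_mid 0.92 617 ((401.3336181640625, 163.12753295898438), (15.439327239990234, 47.52675247192383), 20.924503326416016) [[592.9, -171.7, 16.5], [691.2, -212.4, 16.5], [678.3, -244.0, 16.5], [580.1, -203.1, 16.5]] [ 634.5 -205.8   16.5]
holder 0.96 2245 ((385.4043884277344, 217.82481384277344), (37.58989334106445, 78.77117919921875), 61.38954162597656) [[511.7, -73.2, 20.0], [591.7, -226.9, 20.0], [518.5, -263.8, 20.0], [439.5, -110.5, 20.0]] [ 513.8 -165.5   20. ]
objective_mid 0.86 379 ((387.50006103515625, 284.0000305175781), (21.920310974121094, 20.50609588623047), 45.0) [[376.6, -132.1, 53.0], [406.1, -163.4, 53.0], [373.3, -194.8, 53.0], [343.9, -163.6, 53.0]] [ 374.6 -162.4   53. ]
objective_mid 0.7 352 ((405.5, 206.5), (19.0, 21.0), 90.0) [[557.2, -185.0, 53.0], [556.5, -229.6, 53.0], [516.1, -228.2, 53.0], [516.9, -183.7, 53.0]] [ 535.7 -207.    53. ]
microscope 0.76 9719 ((206.00003051757812, 188.00003051757812), (100.84335327148438, 121.06455993652344), 23.198589324951172) [[509.8, 355.4, 70.0], [742.0, 258.0, 70.0], [654.3, 64.4, 70.0], [424.6, 165.1, 70.0]] [580.3 212.3  70. ]
```

View pics/crop0.png

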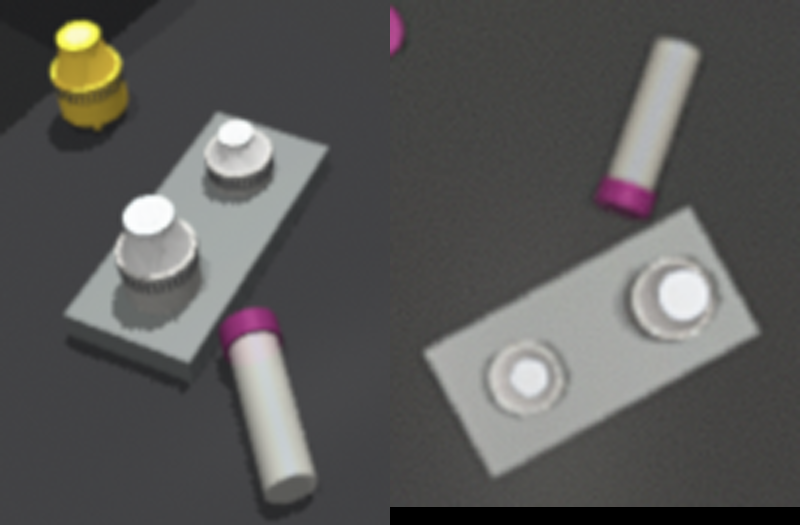

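The crop shows the tall steel objective in the hole nearest the tube (scene 221,270). The short one is at (249,240) and the yellow look-alike stands alone at (199,215). The tube cap is about 45 mm from the objective's axis on the jaw side, so I'll descend with the gripper only partly open.

```bash
python3 -m pendant '[0.102,-0.054,0.021,0,-0.22,0.102,-0.054,0.021,0,-0.22,0.102,-0.054,0.021,0,-0.22,0.102,-0.054,0.021,0,-0.22,0.102,-0.054,0.021,0,-0.22,0.102,-0.054,0.021,0,-0.22,0.102,-0.054,0.021,0,-0.22,0.102,-0.054,0.021,0,-0.22,0.102,-0.054,0.021,0,-0.22,0.102,-0.054,0.021,0,-0.22]'; python3 -m pendant '[0,0,0,-0.058,-0.22,0,0,0,-0.058,-0.22,0,0,0,-0.058,-0.22,0,0,0,-0.058,-0.22,0,0,0,-0.058,-0.22,0,0,0,-0.058,-0.22,0,0,0,-0.058,-0.22,0,0,0,-0.058,-0.22,0,0,0,-0.058,-0.22]'
```

```text
t: 2.3
eef_pos: [537.9, -211.9, 130.5]
tcp_rot: [3.141, -0.0, 0.409]
ft_force: [0.3, -0.7, 0.2]
opening: 0.608
t: 3.42
eef_pos: [537.0, -213.2, 130.7]
tcp_rot: [3.142, 0.0, 2.055]
ft_force: [-0.3, 0.2, -0.5]
opening: 0.612
```

```bash
cat >> h.py <<'E'
from scipy.spatial.transform import Rotation as Ro
def wpose():
    s=env.state(); T=np.eye(4); T[:3,:3]=Ro.from_euler('xyz',s['tcp_rot']).as_matrix(); T[:3,3]=s['eef_pos']
    m=env.camera_model('wrist'); return s,m,T@np.array(m['tool_from_camera'])
def wproj(m,Tc,p):
    q=np.linalg.inv(Tc)@np.r_[p,1]; return m['fx']*q[0]/q[2]+m['cx'],m['fy']*q[1]/q[2]+m['cy']
def wback(m,Tc,u,v,z):
    d=Tc[:3,:3]@np.array([(u-m['cx'])/m['fx'],(v-m['cy'])/m['fy'],1]); o=Tc[:3,3]; return o+d*(z-o[2])/d[2]
E
python3 - <<'E'
from h import *
s,m,Tc=wpose(); im=snap('wrist','w1')
for t in ['objective_mid','small_objective_mid','tube_mid']: print(t,[(np.round(d['xyz'],1),round(d['confidence'],2)) for d in env.landmark_of(t,'wrist')])
for p in [[537,-211,80],[537,-211,53],[537,-211,20]]: print(np.round(wproj(m,Tc,p)))
print(s['joints'])
E
```

```text
objective_mid [(array([ 536.4, -209. ,   46.8]), 0.84)]
small_objective_mid [(array([ 494.3, -129.5,   33.3]), 0.74)]
tube_mid [(array([ 634.9, -204.2,   18.5]), 0.57)]
[325. 211.]
[325. 201.]
[325. 192.]
[-4.92136365e-01  5.22154393e-01  1.76623966e+00 -5.75501209e-05
  8.52972381e-01 -9.75954922e-01]
```

View pics/w1.png

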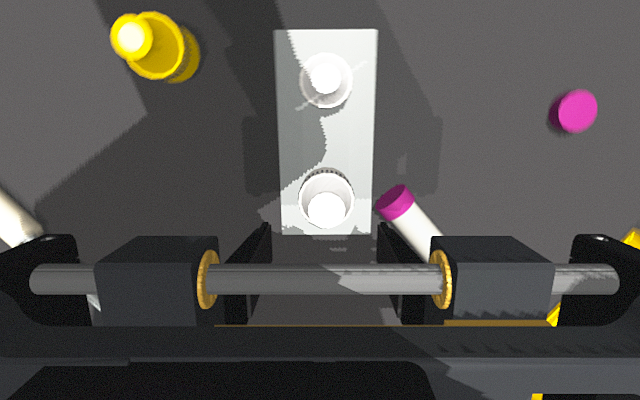

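Run:
```python
from h import *
s,m,Tc=wpose(); im=cv2.imread('pics/w1.png')
def draw(img,p,r,z,col):
    pts=[wproj(m,Tc,[p[0]+r*np.cos(a),p[1]+r*np.sin(a),z]) for a in np.linspace(0,2*np.pi,60)]
    pts=((np.array(pts)-[270,20])*4).astype(np.int32); cv2.polylines(img,[pts],True,col,1)
c=cv2.resize(im[20:240,270:450],None,fx=4,fy=4,interpolation=cv2.INTER_CUBIC)
p=[536.5,-211.0]
draw(c,p,22,53,(0,0,255)); draw(c,p,22,20,(0,255,0))
cv2.imwrite('pics/w1c.png',cv2.resize(c[440:],(720,440)))
print(wback(m,Tc,326,210,80),wback(m,Tc,327,199,53))
```

```text
[ 537.04305982 -209.99259091   80.        ] [ 537.39663304 -208.64646523   53.        ]
```

View pics/w1c.png

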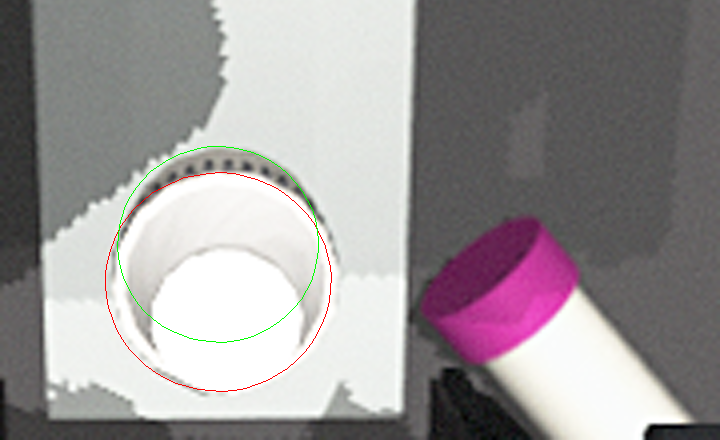

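The overlay fits the barrel to about 1 mm at (537.5, -210.5), and the tube cap clears the right finger. Now descending.

```bash
python3 -m pendant '[0.0054,0.0042,0,0,-0.22,0,0,0.06,0,-0.22,0,0,0.06,0,-0.22,0,0,0.06,0,-0.22,0,0,0.04,0,-0.22,0,0,0.0317,0,-0.22,0,0,0,0,-0.22]'
python3 - <<'E'
from h import *
s,m,Tc=wpose(); im=snap('wrist','w2'); print(s['ft_force'],s['eef_pos'])
E
```

```text
t: 4.5
eef_pos: [537.3, -210.3, 29.4]
tcp_rot: [-3.141, -0.001, 2.048]
ft_force: [-0.0, -0.4, -1.0]
opening: 0.61
[-0.0092526  -0.40013041 -0.98861156] [ 537.29580261 -210.31490213   29.38711157]
```

View pics/w2.png

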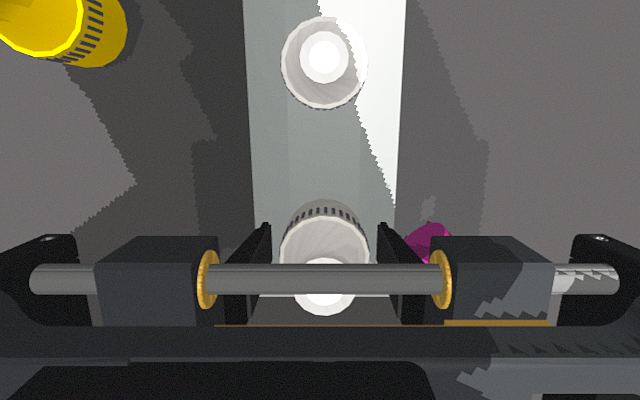

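The objective sits centred between the fingers (about px 325,260) and the tube cap is outside the right finger. Closing.

```bash
python3 -m pendant '[0,0,0,0,1,0,0,0,0,1,0,0,0,0,1,0,0,0,0,1]'
```

```text
t: 5.05
eef_pos: [537.8, -210.6, 30.6]
tcp_rot: [3.141, 0.001, 2.049]
ft_force: [-0.4, 1.3, 6.0]
opening: 0.456
```

```bash
python3 -m pendant '[0,0,-0.02,0,1,0,0,-0.04,0,1,0,0,-0.08,0,1,0,0,-0.08,0,1,0,0,-0.08,0,1,0,0,-0.06,0,1,0,0,-0.015,0,1]'; python3 -m pendant '[0.04,0.035,0,0,1,0.07,0.06,0,0,1,0.08,0.07,0,0,1,0.08,0.07,0,0,1,0.08,0.07,0,0,1,0.08,0.07,0,0,1,0.08,0.07,0,0,1,0.08,0.07,0,0,1,0.07,0.055,0,0,1,0.037,0.032,0,0,1]';  python3 - <<'E'
from h import *
s,m,Tc=wpose(); im=snap('wrist','w3'); print(s['ft_force'],s['eef_pos'],s['tcp_rot'])
for t in ['objective_mid','port','microscope']: print(t,[(np.round(d['xyz'],1),round(d['confidence'],2)) for d in env.landmark_of(t,'wrist')])
np.save('Tc3.npy',Tc)
E
```

```text
t: 5.92
eef_pos: [537.8, -210.6, 182.1]
tcp_rot: [3.14, 0.003, 2.049]
ft_force: [-0.7, 0.4, -1.9]
opening: 0.46
t: 7.18
eef_pos: [622.4, 150.4, 178.7]
tcp_rot: [-3.14, -0.001, 2.051]
ft_force: [0.1, 0.3, -0.9]
opening: 0.458
[ 0.06686298  0.30795478 -0.87371857] [622.39745478 150.37334825 178.73154901] [-3.13980364e+00 -7.12448256e-04  2.05059790e+00]
objective_mid [(array([623.6, 157.7, 195.8]), 0.63)]
port [(array([586.8, 220.7, 109.1]), 0.79)]
microscope [(array([588.1, 219.4,  -1.8]), 0.93)]
```

View pics/w3.png

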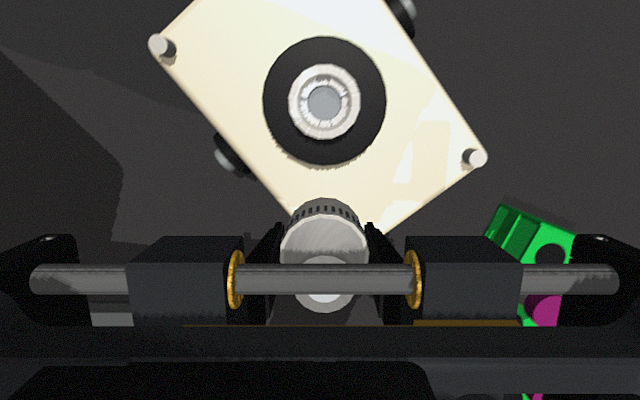

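The port ring shows at about (323,102) on the boss, with the held objective at about (324,255). I fit both by projected circles.

```bash
cat >> h.py <<'E'
from scipy.optimize import minimize
def fitc(gray,m,Tc,p0,r,z,sgn,arc=None,rng=6,dr=1.0):
    A=np.linspace(0,2*np.pi,240,endpoint=False)
    if arc is not None: A=A[arc(A)]
    best=[]
    W=np.linalg.inv(Tc)
    def val(x,y,rr):
        P=np.c_[x+rr*np.cos(A),y+rr*np.sin(A),np.full(len(A),z),np.ones(len(A))]@W.T
        u=(m['fx']*P[:,0]/P[:,2]+m['cx']).astype(np.float32);v=(m['fy']*P[:,1]/P[:,2]+m['cy']).astype(np.float32)
        return cv2.remap(gray,u[:,None],v[:,None],cv2.INTER_LINEAR)[:,0]
    def sc(q): return -np.mean(sgn*(np.clip(val(q[0],q[1],q[2]-dr),0,255)-val(q[0],q[1],q[2]+dr)))
    g=np.arange(-rng,rng+.1,0.5)
    b=min(((sc((p0[0]+a,p0[1]+c,r+k)),a,c,k) for a in g for c in g for k in (-1,0,1)))
    o=minimize(sc,[p0[0]+b[1],p0[1]+b[2],r+b[3]],method='Nelder-Mead',options=dict(xatol=.02,fatol=.01))
    return np.round(o.x,2),round(-o.fun,1)
E
python3 - <<'E'
from h import *
s,m,_=wpose(); Tc=np.load('Tc3.npy'); im=cv2.imread('pics/w3.png'); g=cv2.GaussianBlur(cv2.cvtColor(im,cv2.COLOR_BGR2GRAY),(3,3),0).astype(np.float32)
print('ring out',fitc(g,m,Tc,[587,220],25,108,1)); print('ring in',fitc(g,m,Tc,[587,220],17.5,108,1))
print('boss',fitc(g,m,Tc,[587,220],48,90,-1))
z=s['eef_pos'][2]
# visible part: upper side in image (tool +x direction)
tx=Ro.from_euler('xyz',s['tcp_rot']).as_matrix()[:,0]; a0=np.arctan2(tx[1],tx[0])
print('held shoulder',fitc(g,m,Tc,s['eef_pos'],22,z-10,1,arc=lambda A:np.cos(A-a0)>0.5,rng=4))
print('held nose',[np.round(wback(m,Tc,324,y,z+50),1) for y in (255,)],s['eef_pos'])
# overlay
c=cv2.resize(im[30:330,200:450],None,fx=3,fy=3,interpolation=cv2.INTER_CUBIC)
def draw(p,r,z,col):
    pts=[wproj(m,Tc,[p[0]+r*np.cos(a),p[1]+r*np.sin(a),z]) for a in np.linspace(0,2*np.pi,60)]
    cv2.polylines(c,[((np.array(pts)-[200,30])*3).astype(np.int32)],True,col,1)
for r,zz in ((25,108),(17.5,108),(48,90)): draw([587,219.5],r,zz,(0,0,255))
draw(s['eef_pos'],22,z-10,(0,255,0)); draw(s['eef_pos'],22,z+23,(0,255,0)); draw(s['eef_pos'],14,z+50,(255,0,0))
cv2.imwrite('pics/w3c.png',cv2.resize(c,(500,600)))
E
```

```text
ring out (array([587.15, 217.83,  25.39]), np.float64(143.6))
ring in (array([587.27, 217.17,  16.38]), np.float64(47.3))
boss (array([587.18, 217.63,  47.19]), np.float64(136.0))
held shoulder (array([628.75, 138.17,  26.56]), np.float64(123.4))
held nose [array([616.1, 162.8, 229.4])] [622.6783566  147.69737275 179.3577062 ]
```

View pics/w3c.png

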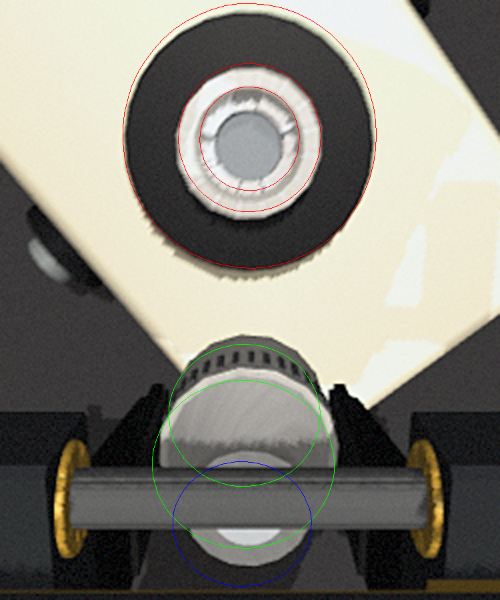

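The arm was still settling in that picture, so I take a fresh one now that it is still.

Run:
```python
from h import *
s,m,Tc=wpose(); im=snap('wrist','w4')[:,:,::-1]; s2=env.state(); print(s['eef_pos'],s2['eef_pos'],s['tcp_rot'],s2['tcp_rot'],s2['t'])
np.save('Tc4.npy',Tc)
g=cv2.GaussianBlur(cv2.cvtColor(np.ascontiguousarray(im),cv2.COLOR_BGR2GRAY),(3,3),0).astype(np.float32)
print('ring out',fitc(g,m,Tc,[587,219],25,108,1)); 
print('boss',fitc(g,m,Tc,[587,219],48,90,-1))
c=cv2.resize(im[180:330,250:400],None,fx=4,fy=4,interpolation=cv2.INTER_CUBIC)
z=s['eef_pos'][2]
def draw(p,r,z,col):
    pts=[wproj(m,Tc,[p[0]+r*np.cos(a),p[1]+r*np.sin(a),z]) for a in np.linspace(0,2*np.pi,60)]
    cv2.polylines(c,[((np.array(pts)-[250,180])*4).astype(np.int32)],True,col,1)
draw(s['eef_pos'],22,z-10,(0,255,0)); draw(s['eef_pos'],22,z+23,(0,0,255))
cv2.imwrite('pics/w4c.png',c)
```

```text
[622.6783566  147.69737275 179.3577062 ] [622.76701475 147.19707351 179.56096131] [-3.14046827e+00 -9.39467393e-05  2.04909684e+00] [-3.14068869e+00  1.20257802e-05  2.04837388e+00] 7.425
ring out (array([586.87, 216.75,  25.22]), np.float64(168.3))
boss (array([586.93, 216.58,  47.33]), np.float64(156.4))
```

View pics/w4c.png

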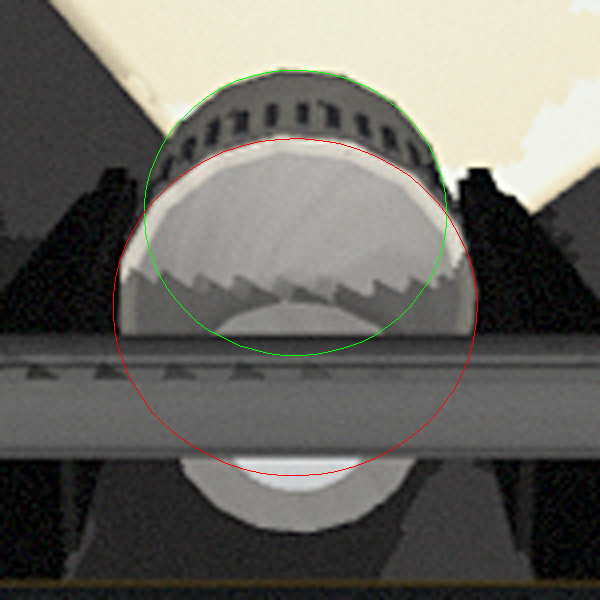

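The held objective is on the tool centre line: both circles fit. The ring fits at (586.9, 216.8) with radius 25.2, as it should. Moving above the port.

```bash
python3 -m pendant '[0.03,0,0,0,1,0.04,0,0.01,0,1,0.045,0,0.02,0,1,0.04,0,0.02,0,1,0.03,0,0.02,0,1,0.01,0.0005,0.02,0,1,0,0,0.0085,0,1,0,0,0,0,1,0,0,0,0,1]'
python3 - <<'E'
from h import *
s,m,Tc=wpose(); print(s['t'],s['ft_force'],s['eef_pos'],s['tcp_rot'],s['joints'])
im=snap('wrist','w5'); np.save('Tc5.npy',Tc); sc=snap('scene','s5'); cv2.imwrite('pics/s5c.png',cv2.resize(sc[80:240,340:500,::-1],None,fx=3.5,fy=3.5,interpolation=cv2.INTER_CUBIC))
s=env.state();print(s['ft_force'],s['eef_pos'],s['tcp_rot'])
E
```

```text
t: 8.55
eef_pos: [587.7, 216.9, 140.7]
tcp_rot: [3.141, 0.0, 2.048]
ft_force: [0.2, -0.9, -2.0]
opening: 0.455
8.55 [ 0.17639484 -0.88274637 -1.96260512] [587.68670036 216.87243301 140.72018472] [3.14126735e+00 1.84676420e-04 2.04814321e+00] [ 2.48175289e-01  5.70714726e-01  1.63318466e+00 -1.31453738e-04
  9.37334520e-01 -2.29093835e-01]
[-0.81620793  0.17654136 -0.71014032] [587.62975086 216.94969622 140.78859954] [3.14116593e+00 2.16345972e-04 2.04824227e+00]
```

View pics/w5.png

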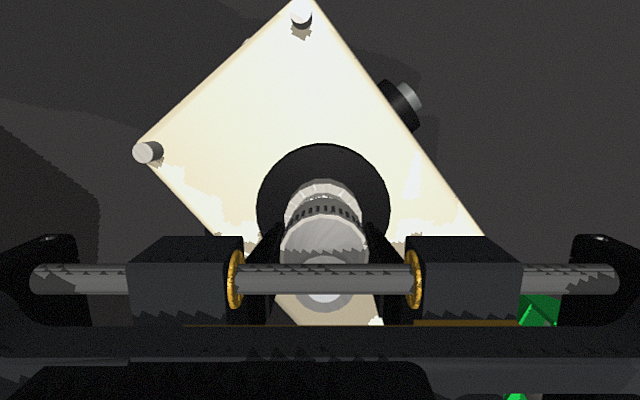

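View pics/s5c.png

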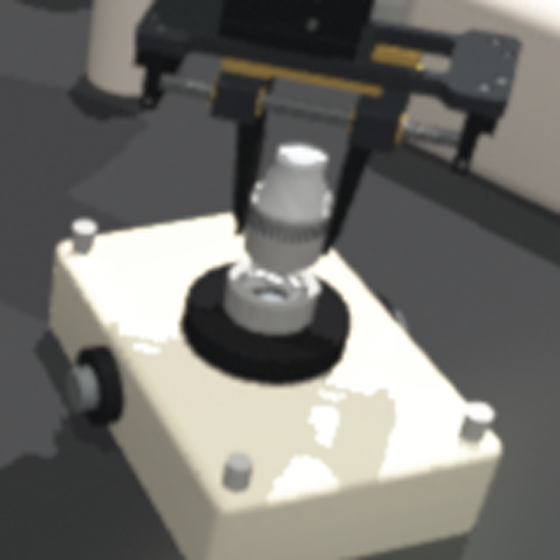

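The scene crop suggests the objective may sit a few mm right of the ring, so I check this numerically in both views.

Run:
```python
from h import *
s,m,_=wpose(); Tc=np.load('Tc5.npy'); im=cv2.imread('pics/w5.png'); g=cv2.GaussianBlur(cv2.cvtColor(im,cv2.COLOR_BGR2GRAY),(3,3),0).astype(np.float32)
tx=Tc[:3,:3]@np.array([0,-1,0]); a0=np.arctan2(tx[1],tx[0])
arc=lambda A:np.cos(A-a0)>-0.1
print('boss',fitc(g,m,Tc,[587,217],48,90,-1,arc=arc)); 
print('ring',fitc(g,m,Tc,[587,217],25,108,1,arc=lambda A:np.cos(A-a0)>.2,rng=3))
c=cv2.resize(im[130:330,240:410],None,fx=4,fy=4,interpolation=cv2.INTER_CUBIC)
def mk(proj,c,off,k):
    def draw(p,r,z,col):
        pts=[proj([p[0]+r*np.cos(a),p[1]+r*np.sin(a),z]) for a in np.linspace(0,2*np.pi,60)]
        cv2.polylines(c,[((np.array(pts)-off)*k).astype(np.int32)],True,col,1)
    return draw
d=mk(lambda p:wproj(m,Tc,p),c,[240,130],4)
e=np.array([587.6,216.9,140.7]); z=140.7
d([587,217],25,108,(0,0,255));d([587,217],48,90,(0,0,255)); d(e,22,z-10,(0,255,0)); d(e,22,z+23,(0,255,0))
cv2.imwrite('pics/w5c.png',cv2.resize(c,(510,600)))
sm=env.camera_model('scene');V=np.array(sm['view'])
def sp(p):
    q=V@np.r_[p,1]; return sm['fx']*q[0]/q[2]+sm['cx'],sm['fy']*q[1]/q[2]+sm['cy']
im=cv2.imread('pics/s5.png'); c=cv2.resize(im[100:200,370:460],None,fx=6,fy=6,interpolation=cv2.INTER_CUBIC)
d=mk(sp,c,[370,100],6)
d([587,217],25,108,(0,0,255));d([587,217],48,90,(0,0,255)); d(e,22,z-10,(0,255,0)); d(e,22,z+23,(0,255,0));d(e,14,z+50,(255,0,0))
cv2.imwrite('pics/s5d.png',c)
```

```text
boss (array([585.91, 218.66,  46.75]), np.float64(193.0))
ring (array([587.  , 216.65,  25.47]), np.float64(128.0))
```

View pics/w5c.png

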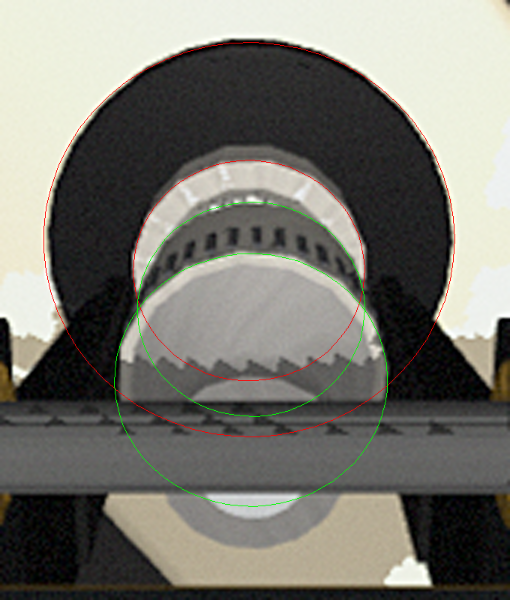

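View pics/s5d.png

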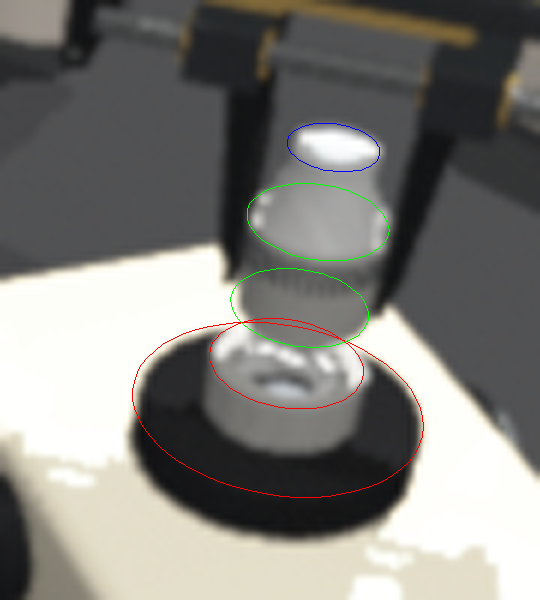

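In the wrist view the red circles (port at 587, 217) lie on the ring's top edge, and the grey rim beyond is the ring's side wall. The scene view agrees to about 1 mm. I shift 0.8 mm in tool -y and approach gently.

```bash
python3 -m pendant '[0,-0.002,0.014,0,1,0,0,0.009,0,1,0,0,0.005,0,1,0,0,0,0,1]'; python3 -m pendant '[0,0,0.002,0,1,0,0,0.002,0,1,0,0,0,0,1]'
```

```text
t: 9.15
eef_pos: [586.6, 216.9, 129.1]
tcp_rot: [-3.141, 0.0, 2.049]
ft_force: [0.3, 0.3, -2.3]
opening: 0.461
t: 9.52
eef_pos: [586.7, 216.8, 127.7]
tcp_rot: [-3.142, 0.0, 2.049]
ft_force: [0.1, 1.3, -1.6]
opening: 0.461
```

```bash
python3 -m pendant '[0,0,0.002,0,1,0,0,0,0,1]'; python3 -m pendant '[0,0,0.002,0,1,0,0,0,0,1]'
```

```text
t: 9.78
eef_pos: [586.6, 216.9, 126.9]
tcp_rot: [-3.142, 0.0, 2.049]
ft_force: [0.4, 0.1, -0.7]
opening: 0.458
t: 10.02
eef_pos: [586.7, 216.8, 126.1]
tcp_rot: [-3.142, 0.0, 2.049]
ft_force: [-0.6, -0.5, -1.8]
opening: 0.455
```

```bash
python3 -m pendant '[0,0,0.0015,0,1,0,0,0,0,1]'; python3 -m pendant '[0,0,0.0015,0,1,0,0,0,0,1]';python3 -m pendant '[0,0,0.0015,0,1,0,0,0,0,1]'
```

```text
t: 10.28
eef_pos: [586.6, 216.8, 125.5]
tcp_rot: [-3.141, 0.0, 2.049]
ft_force: [-0.6, -0.8, -1.3]
opening: 0.455
t: 10.52
eef_pos: [586.7, 216.9, 125.1]
tcp_rot: [3.141, 0.0, 2.049]
ft_force: [-0.5, -0.1, 2.1]
opening: 0.454
t: 10.78
eef_pos: [586.8, 216.9, 124.9]
tcp_rot: [3.141, 0.0, 2.049]
ft_force: [-1.4, -0.1, 5.4]
opening: 0.459
```

Contact is felt at TCP z of about 125, so the shoulder is about 7 mm above the ring and the lugs are on the thread. Compliance is roughly 6 N/mm. Turning backward in small steps, rising with the ramp.

```bash
python3 -m pendant '[0,0,-0.001,-0.025,1,0,0,-0.0007,-0.025,1,0,0,0,0,1]'; python3 -m pendant '[0,0,-0.0006,-0.025,1,0,0,-0.0006,-0.025,1]'
```

```text
t: 11.15
eef_pos: [586.6, 216.8, 124.8]
tcp_rot: [-3.141, 0.0, 2.205]
ft_force: [0.3, -0.1, -0.8]
opening: 0.459
t: 11.4
eef_pos: [586.6, 216.9, 125.3]
tcp_rot: [-3.141, -0.0, 2.363]
ft_force: [-0.3, -0.4, -0.6]
opening: 0.46
```

```bash
python3 -m pendant '[0,0,0.001,-0.025,1,0,0,0,-0.01,1,0,0,0,0,1]';  python3 -m pendant '[0,0,0.0015,0,1,0,0,0,0,1]'
```

```text
t: 11.78
eef_pos: [586.8, 216.9, 125.1]
tcp_rot: [3.141, 0.0, 2.471]
ft_force: [0.7, -0.5, -0.3]
opening: 0.457
t: 12.02
eef_pos: [586.8, 216.9, 124.9]
tcp_rot: [3.141, 0.0, 2.472]
ft_force: [-0.1, -0.9, 3.7]
opening: 0.457
```

```bash
python3 -m pendant '[0,0,-0.0006,-0.025,1,0,0,0,0,1]';  python3 -m pendant '[0,0,-0.0006,-0.025,1,0,0,0,0,1]'
```

```text
t: 12.28
eef_pos: [587.1, 217.0, 125.1]
tcp_rot: [3.141, 0.001, 2.551]
ft_force: [2.9, -0.8, 3.8]
opening: 0.456
t: 12.52
eef_pos: [587.1, 217.0, 125.3]
tcp_rot: [3.141, 0.001, 2.628]
ft_force: [1.7, 0.4, 4.9]
opening: 0.456
```

```bash
python3 -m pendant '[0,0,-0.0007,-0.025,1,0,0,0,0,1]';  python3 -m pendant '[0,0,-0.0007,-0.025,1,0,0,0,0,1]';  python3 -m pendant '[0,0,-0.0006,-0.025,1,0,0,0,0,1]'
```

```text
t: 12.78
eef_pos: [587.0, 217.0, 125.5]
tcp_rot: [3.141, 0.001, 2.706]
ft_force: [3.1, 0.6, 5.3]
opening: 0.457
t: 13.02
eef_pos: [586.9, 217.0, 125.8]
tcp_rot: [3.141, 0.001, 2.784]
ft_force: [2.8, 1.8, 5.8]
opening: 0.457
t: 13.28
eef_pos: [586.6, 217.0, 125.8]
tcp_rot: [-3.142, 0.0, 2.862]
ft_force: [1.5, 1.3, 5.2]
opening: 0.454
```

```bash
python3 -m pendant '[0,0,-0.0006,-0.025,1,0,0,0,0,1]';  python3 -m pendant '[0,0,-0.0006,-0.025,1,0,0,0,0,1]'
```

```text
t: 13.52
eef_pos: [586.2, 216.8, 125.7]
tcp_rot: [-3.141, -0.001, 2.941]
ft_force: [-0.1, 2.4, 4.1]
opening: 0.454
t: 13.78
eef_pos: [586.3, 216.8, 125.8]
tcp_rot: [-3.141, -0.001, 3.019]
ft_force: [-0.1, 1.6, 0.3]
opening: 0.458
```

```bash
python3 -m pendant '[0,0,-0.0006,-0.02,1,0,0,0,0,1]'
```

```text
t: 14.02
eef_pos: [586.4, 216.8, 126.0]
tcp_rot: [-3.141, -0.001, 3.082]
ft_force: [0.9, 1.1, -2.6]
opening: 0.453
```

The force vanished at about 56–59° of backturn, so the edge has been passed. Lowering gently to see whether it drops.

```bash
python3 -m pendant '[0,0,0.0025,-0.005,1,0,0,0,0,1]';python3 -m pendant '[0,0,0.0025,0,1,0,0,0,0,1]'
```

```text
t: 14.28
eef_pos: [586.6, 216.7, 125.2]
tcp_rot: [-3.141, -0.0, 3.1]
ft_force: [1.0, -0.3, -1.6]
opening: 0.462
t: 14.52
eef_pos: [586.6, 216.8, 124.4]
tcp_rot: [-3.141, -0.0, 3.101]
ft_force: [0.9, 0.4, -1.7]
opening: 0.457
```

```bash
python3 -m pendant '[0,0,0.0025,0,1,0,0,0,0,1]';python3 -m pendant '[0,0,0.002,0,1,0,0,0,0,1]'
```

```text
t: 14.78
eef_pos: [586.7, 216.8, 123.4]
tcp_rot: [-3.141, 0.0, 3.101]
ft_force: [0.7, 0.1, -2.2]
opening: 0.455
t: 15.02
eef_pos: [586.7, 216.9, 122.6]
tcp_rot: [-3.142, 0.0, 3.101]
ft_force: [1.1, 0.3, -0.6]
opening: 0.456
```

```bash
python3 -m pendant '[0,0,0.002,0,1,0,0,0,0,1]';python3 -m pendant '[0,0,0.002,0,1,0,0,0,0,1]'
```

```text
t: 15.28
eef_pos: [586.7, 216.8, 121.8]
tcp_rot: [-3.141, -0.0, 3.101]
ft_force: [1.0, 1.2, -1.4]
opening: 0.458
t: 15.52
eef_pos: [586.6, 216.8, 120.9]
tcp_rot: [-3.141, -0.0, 3.101]
ft_force: [0.9, -0.1, -1.2]
opening: 0.458
```

```bash
python3 -m pendant '[0,0,0.002,0,1,0,0,0,0,1]'
```

```text
t: 15.78
eef_pos: [586.7, 216.8, 120.6]
tcp_rot: [-3.142, 0.0, 3.101]
ft_force: [-0.3, -0.9, 2.6]
opening: 0.457
```

```bash
python3 -m pendant '[0,0,0.0015,0,1,0,0,0,0,1]'
python3 - <<'E'
from h import *
s=env.state(); print(s['moment'],s['joints'])
E
```

```text
t: 16.02
eef_pos: [586.8, 216.9, 120.4]
tcp_rot: [3.142, 0.001, 3.101]
ft_force: [-1.1, -0.6, 7.8]
opening: 0.454
[-0.01764852  0.2369327   0.02114439] [ 2.48508850e-01  5.93751172e-01  1.65308121e+00 -2.07838133e-04
  8.93937427e-01 -1.28172991e+00]
```

It fell about 5 mm onto a floor at TCP z of about 120.5, with the shoulder about 2.4 mm above the ring; that is the gap. Now forward (clockwise).

```bash
python3 -m pendant '[0,0,-0.001,0.02,1,0,0,0,0.02,1,0,0,0,0,1]'
```

```text
t: 16.4
eef_pos: [586.6, 216.8, 120.2]
tcp_rot: [-3.142, 0.0, 2.976]
ft_force: [0.3, -1.0, 2.6]
opening: 0.46
```

```bash
python3 -m pendant '[0,0,0,0.025,1,0,0,0,0.01,1,0,0,0,0,1]'
```

```text
t: 16.77
eef_pos: [586.6, 216.9, 120.0]
tcp_rot: [-3.141, -0.0, 2.867]
ft_force: [-0.9, 0.4, 0.7]
opening: 0.454
```

```bash
python3 -m pendant '[0,0,0.001,0.025,1,0,0,0.001,0.025,1,0,0,0,0,1]'
```

```text
t: 17.15
eef_pos: [586.8, 216.9, 119.4]
tcp_rot: [3.141, 0.0, 2.71]
ft_force: [-0.5, -0.2, 1.3]
opening: 0.452
```

```bash
python3 -m pendant '[0,0,0.0008,0.025,1,0,0,0.0008,0.025,1,0,0,0,0,1]'
```

```text
t: 17.52
eef_pos: [586.8, 216.9, 118.8]
tcp_rot: [3.141, 0.0, 2.554]
ft_force: [-0.3, -0.3, 3.4]
opening: 0.456
```

```bash
python3 -m pendant '[0,0,0.0007,0.025,1,0,0,0.0007,0.025,1,0,0,0,0,1]'
```

```text
t: 17.9
eef_pos: [587.2, 216.9, 118.7]
tcp_rot: [3.14, 0.001, 2.397]
ft_force: [0.6, -1.1, 5.6]
opening: 0.458
```

```bash
python3 -m pendant '[0,0,0.0005,0.025,1,0,0,0,0,1]'
python3 - <<'E'
from h import *
s=env.state(); print(s['moment'],s['eef_pos'],s['tcp_rot'])
E
```

```text
t: 18.15
eef_pos: [587.3, 216.9, 118.7]
tcp_rot: [3.14, 0.001, 2.319]
ft_force: [-0.1, 0.7, 7.8]
opening: 0.459
[-0.0107429  -0.12897945 -0.10814069] [587.29318017 216.92586501 118.66163534] [3.14008688e+00 1.08556385e-03 2.31853748e+00]
```

z stopped falling at 118.7, so it looks flush after about 45°. I tighten a little and watch the moment.

```bash
python3 -m pendant '[0,0,-0.0005,0.025,1,0,0,0,0.025,1,0,0,0,0,1]'
python3 - <<'E'
from h import *
s=env.state(); print(s['moment'])
im=snap('scene','s6'); cv2.imwrite('pics/s6c.png',cv2.resize(im[100:200,370:460,::-1],None,fx=6,fy=6,interpolation=cv2.INTER_CUBIC))
E
```

```text
t: 18.52
eef_pos: [587.1, 216.7, 118.5]
tcp_rot: [3.141, 0.001, 2.162]
ft_force: [0.3, -2.1, 6.1]
opening: 0.456
[-0.25789934 -0.142003    0.03408361]
```

View pics/s6c.png

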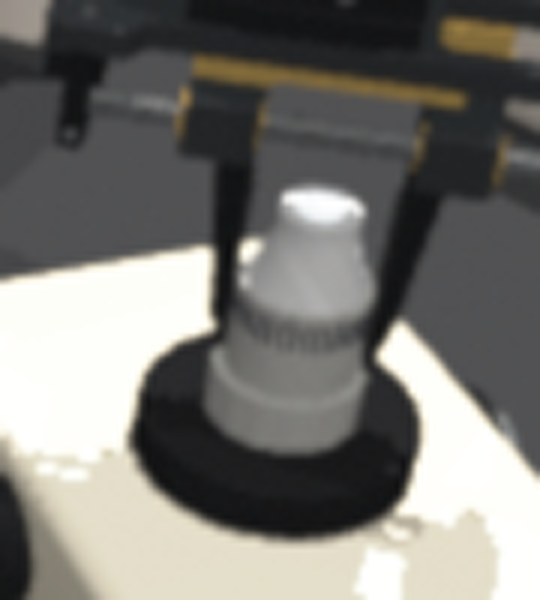

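The scene view shows the barrel sitting straight on the ring with no visible gap. A bit more turn to feel it tighten.

```bash
python3 -m pendant '[0,0,0,0.025,1,0,0,0,0.025,1]'
python3 - <<'E'
from h import *
s=env.state(); print(s['moment'],s['ft_force'])
E
```

```text
t: 18.82
eef_pos: [586.7, 217.2, 118.6]
tcp_rot: [3.141, 0.0, 2.004]
ft_force: [-3.5, 4.3, 7.0]
opening: 0.454
[0.91174942 0.56098036 0.6709641 ] [-3.54970356  4.30952748  7.02949185]
```

The moment rises to 0.67 N m, so it is tight and seated. Releasing and lifting.

```bash
python3 -m pendant '[0,0,-0.001,-0.005,1,0,0,0,0,0.3,0,0,0,0,-0.3,0,0,0,0,-0.6,0,0,0,0,-0.6]'; python3 -m pendant '[0,0,-0.02,0,-0.6,0,0,-0.05,0,-0.6,0,0,-0.08,0,-0.6,0,0,-0.1,0,-0.6,-0.05,0,-0.05,0,-0.6,-0.08,0,0,0,-0.6,-0.08,0,0,0,-0.6,-0.04,0,0,0,-0.6,0,0,0,0,-0.6]'
python3 - <<'E'
from h import *
s,m,Tc=wpose(); im=snap('wrist','w7'); sc=snap('scene','s7'); cv2.imwrite('pics/s7c.png',cv2.resize(sc[100:200,370:460,::-1],None,fx=6,fy=6,interpolation=cv2.INTER_CUBIC)); s=env.state(); print(s['t'],s['eef_pos'],s['ft_force'])
for c in('wrist','scene'): print([(np.round(d['xyz'],1),round(d['confidence'],2)) for d in env.landmark_of('objective_mid',c)])
E
```

```text
t: 19.45
eef_pos: [586.7, 216.6, 118.3]
tcp_rot: [-3.141, 0.0, 2.017]
ft_force: [1.4, 0.3, -0.2]
opening: 0.714
t: 20.58
eef_pos: [630.0, 126.1, 238.5]
tcp_rot: [-3.142, -0.0, 2.016]
ft_force: [-0.6, 0.4, 0.4]
opening: 0.801
20.675 [629.50749478 127.32705552 238.53723247] [-0.03088393 -0.3202518  -0.12777598]
[(array([584.1, 219. , 136.1]), 0.88)]
[(array([ 373.4, -164.3,   31.6]), 0.96), (array([587.4, 215.2, 134.9]), 0.7)]
```

View pics/s7c.png

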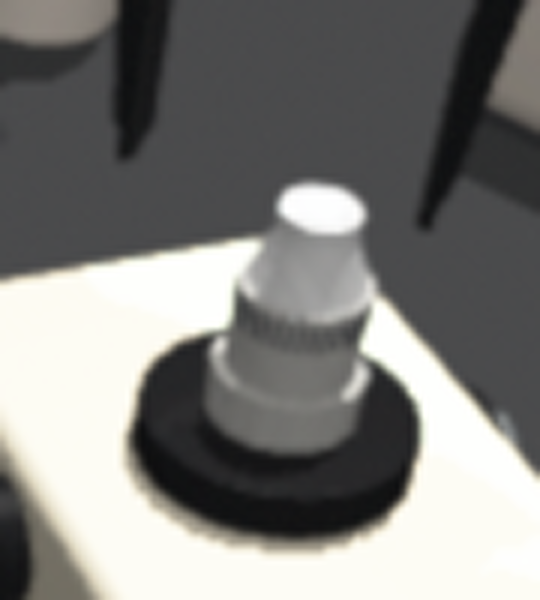

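View pics/w7.png

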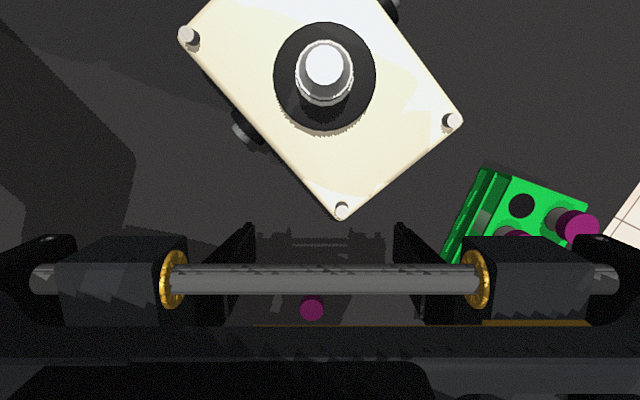

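Run:
```python
from h import *
m=env.camera_model('top'); snap('top','top8')
for c in('top',):
  for t in ['objective_mid','small_objective_mid','tube_mid','cap_mid']: print(c,t,[(np.round(d['xyz'],1),round(d['confidence'],2)) for d in env.landmark_of(t,c)])
sm=env.camera_model('scene');V=np.array(sm['view'])
def sp(p):
    q=V@np.r_[p,1]; return sm['fx']*q[0]/q[2]+sm['cx'],sm['fy']*q[1]/q[2]+sm['cy']
im=cv2.imread('pics/s7.png'); c=cv2.resize(im[100:200,370:460],None,fx=6,fy=6,interpolation=cv2.INTER_CUBIC)
for r,z,col in((25,108,(0,0,255)),(22,108,(0,255,0)),(22,141,(0,255,0)),(14,168,(255,0,0))):
    pts=[sp([587+r*np.cos(a),217+r*np.sin(a),z]) for a in np.linspace(0,2*np.pi,60)]
    cv2.polylines(c,[((np.array(pts)-[370,100])*6).astype(np.int32)],True,col,1)
cv2.imwrite('pics/s8.png',c)
print(env.state()['t'])
```

```text
top objective_mid [(array([ 374.4, -166.6,   36. ]), 0.92)]
top small_objective_mid [(array([ 494.6, -131.4,   37.6]), 0.74)]
top tube_mid [(array([ 637.4, -208. ,   16. ]), 0.7)]
top cap_mid [(array([696.1, -50.9,   7.5]), 0.62)]
21.025
```

View pics/s8.png

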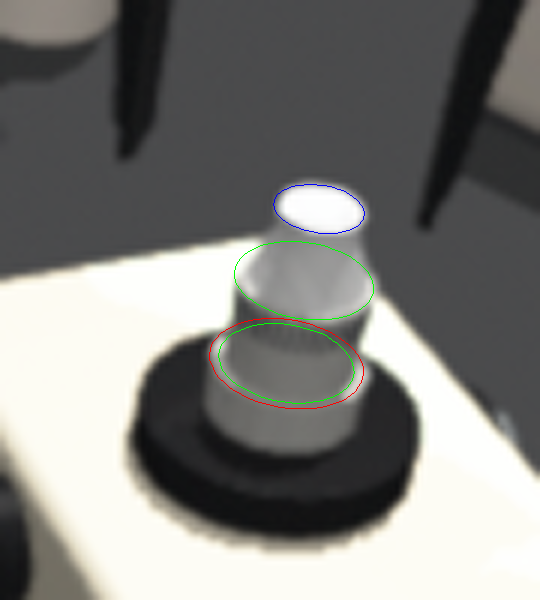

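View pics/top8.png

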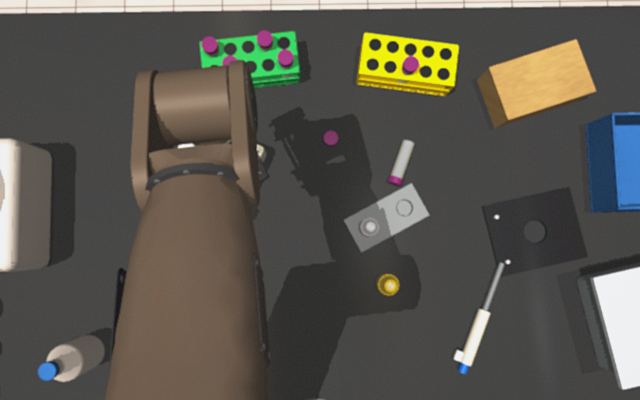

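The overlay of a fully seated objective matches the picture: nose at (319,209) in the crop, barrel and ring all on their outlines. The other objects are where they were, and the arm is clear. Handing in.

Run:
```python
from h import *
print(env.job_done())
```

```text
the job is handed in; nothing more can be done
None
```

The taller steel objective is screwed into the port and released, and I handed the job in at about 21 s of the 61 s allowed; no verdict was reported.

- **Thread start:** I rested it on the thread at about 7 N and turned it backward. After about 60° the force vanished, and it came down about 5 mm onto the floor of the gap.
- **Screwing in:** I turned it forward, and it sank about 2 mm over 35–40°, then stopped descending. I carried on to about 63° in all. Torque then rose to 0.67 N·m, which I took as tight. The contact force I read between moves never passed about 10 N.
- **Final checks:** An outline of a fully seated, upright objective drawn at the port lies on the scene picture. In the last pictures the short objective, tube and cap measure within about 4 mm of their starting positions. The gripper is clear, at about 238 mm height.
- **Weaker evidence:** The top camera could not see the port at the end, because the arm was in the way. The camera resolves only about 2 mm per pixel, so the claim that it sits flush rests mainly on the felt stop and the torque.
- **Disagreements:** Some early position readings for the port differed by up to 4 mm. I used the wrist-camera fit, and feeling the lugs enter the port confirmed it. The last network readings of the seated objective were also a few mm apart: (584, 219) from the wrist camera and (587, 215) from the scene camera, against the fitted (587, 217).

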